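# Tip the battery into the open backup power unit and latch it

### The job

Fit the new battery into the opened backup power unit: without picking it up off the bench, bring it upright and square to the unit until its foot meets the sill, push high against its back so that it tips over the sill and lies on its broad side in the bay, then push it in by its foot, under the strap and against the contact springs, until the catch springs up behind it. Never bear on the battery with more than 25 N, leave the things around it where they are, and let go.

Things in the scene. Friction and masses are not known exactly. Their poses are not given: they have to be found in the camera images.
- battery: Black block battery, blank white label, 47 (its x) x 70 (y) x 101 mm tall (z), 0.54 to 0.9 kg, upright on the bench before the unit. Origin: centre of its foot (47 x 70 face); z to its top end, with two flat brass plates. Half a turn about z looks the same; its x starts within 0.4 rad of the unit's x. Slides on the bench at 1 to 2.5 N. Finger force over 25 N, push and squeeze summed, damages it.
- ups: Fixed grey steel chassis of a backup power unit, covers off, 300 mm long (its x) x 140 wide. Origin: bench height, below the middle of its front edge; +x leads from there into the battery bay, z up. The front edge is the sill: a straight step 12 mm high at x = 0, over the full width; the bay floor behind it is flat, 12 mm above the bench. Parts beyond x = 150 mm are up to 87 mm high.
- sill (a point): Middle of the sill's front top edge, 12 mm above the bench; axes as the unit's. Guides 25 mm high stand 40 mm either side of the middle (inner faces) from x = 53 mm on, flaring to 48 mm at x = 29. A hold-down strap bridges the bay at x = 105 to 121 mm, 63 to 66 mm above the bench; the battery lying on its 70 x 101 mm side passes 4 mm under it, top end first.
- catch (a joint): Spring catch in the bay floor: m pressed down (0 = up, 6 mm proud; 0.006 = flush). It rises by itself (1.5 to 2.2 N); the battery lying on it presses it down. 24 mm wide, mid-bay. Catch and contact block sit on one slide plate, clamped up to 5 mm either way of its drawn place (not measured). Drawn place: retaining face at x = 30.5 mm of the unit; it springs up once the foot is past that.
- contacts (a joint): Spring contact block at the bay's end: m pushed in (0 free, 0.007 at its hard stop). Pushes back 4 N at first touch, 9.6 N at the stop, besides the battery's own sliding friction there (2.5 to 7 N). With the slide plate at its drawn place the battery touches it with the foot at x = 25 mm and meets the hard stop with the foot at 32 mm; the catch springs up 5.5 mm after first touch.
- meter: Orange and black multimeter 150 x 75 x 43 mm lying on the bench beyond the unit. Leave it alone. Origin: centre of its underside.
- driver: Red-handled screwdriver about 200 mm long lying on the bench. Leave it alone.
- cover: Black plastic front cover of the unit, 90 x 140 x 14 mm, lying on the bench. Leave it alone. Origin: centre of its underside.
Not all that is in view belongs to the job. What is shaped like the battery but blue or red is not meant.

How it is judged:
By the outcome, as a careful person would: the job done as asked, in the order asked, and still so for the second after the job is handed in, with the robot touching nothing.
It also fails if it takes over 72 s, if anything falls off the work surface, if the arm or the gripper's body presses on something with over 40 N, if the wrist force passes 120 N, or if a joint passes its speed limit or range.

### The arm

A 6-joint arm with a two-finger parallel gripper is mounted at the origin on the work surface. World frame = base frame: x ahead of the robot, y to its left, z up, the work surface at z = 0. Lengths are in m, angles in rad, forces in N, time in s.
With the tool pointing down it reaches from about 0.325 to 0.85 m from the base axis. Payload 15.5 kg.
Tool frame: the origin (TCP) lies between the finger pads; the fingertips stand 8 mm ahead of it and the grasp point (between the pads) lies 11 mm behind it (tcp_to_tips is the distance from the TCP to the fingertips, in m); z points along the fingers, y is the line along which they close (so a half turn about z gives the same grasp; the last joint's range is limited). The gripper opens to 91 mm and grips with 3 to 60 N. Pads are 32 mm wide; open, the fingers measure 118 mm over their backs; the gripper's body (76 mm by 178 mm) begins 60 mm behind the grasp point.
Start: joints at [1.016, 0.494, 1.345, -0, 1.302, -0.096], TCP at [0.277, 0.56, 0.222] pointing down, gripper open.
Joint ranges: [-2.91, 2.91], [-0.82, 2.16], [0.22, 2.67], [-1.22, 4.37], [0.12, 2.79], [-3.08, 3.08]. Speed limits (rad/s): [1.89, 1.89, 2.57, 3.01, 3.01, 3.01].

### API

Orientations are given as a 3x3 rotation matrix whose columns are the frame's x, y, z axes.
In Python, from rig import * gives the robot as it stands. Calls block until the motion is done:
- move_to(position, orientation): joint-space move of the TCP to a pose.
- move_linear(position, orientation=None, max_speed=0.15): straight line of the TCP; orientation=None keeps the orientation; max_speed is the mean speed in m/s.
- goto_joints(angles): joint-space move.
- release() and close(): open the fingers fully, or close them until they stop; the grip force is fixed at half the most.
- pause(seconds).
- ik(position, orientation): joint angles nearest the present ones, or None.
- get_state(): the state.
- camera(name): name is "side" or "top" or "wrist"; returns (picture, depth): 384x512x3 uint8, blue, green, red; 384x512 float32, m along the optical axis (not along the pixel's ray), 0 where there is no reading.
- camera_params(name): a dict with "camera_matrix" (3x3 intrinsics, pixels), "world_from_camera" (4x4, takes a point from camera to world coordinates). Camera axes: x right, y up, looking along -z (the intrinsics and any distortion apply to the point x, -y, -z); pixel columns grow to the right and rows downward; lengths in m; the calibration is good to about 2 mm. The wrist camera is an equidistant fisheye: a pixel r from the principal point sees the ray r / f radians off the axis. A picture is of the moment at which its call begins: read the wrist's pose just before it. camera_params takes no time and is no camera call; for the wrist camera it gives the pose at the moment of the call.
A pose or a line that the arm cannot do raises Unreachable and nothing moves.
- close_job(): hands the job in; it is judged then, once.
The state is a dict: "time": time; "joint_positions": joint angles; "qd": joint speeds; "joint_torque": joint torques, N m; "tcp_pos": TCP position; "ee_rot": TCP orientation; "wrist_force": force on the tool from outside, world axes, zero at the start; "wrist_torque": the same for the moment, N m; "width": opening from 0.0 (shut) to 1.0 (fully open); "grasp_force": force on a finger pad.
Only numpy, scipy, OpenCV 4.12 (cv2) and the standard library are available. Lean on these libraries where they do the work, as an engineer would, in place of code of your own. Each camera call takes 0.05 s, during which the arm holds its last target. There are 200 camera calls.

## Working session

There is one attempt and no reset: what is moved stays moved. The work goes in short steps, each a Python script; the robot and the scene stay as the last script left them, time stands still between calls to the robot, and variables do not carry over. Pictures are saved under pics/ and viewed, at most 10 in all, crops included, and the job is handed in when it is done.

```bash
mkdir -p pics; ls
python3 - <<'E'
from rig import *
import cv2,numpy as np
s=get_state();print(s)
for n in("top","side","wrist"):
    p=camera_params(n);print(n,p)
    im,d=camera(n);cv2.imwrite(f"pics/{n}0.png",im);np.save(f"pics/{n}0.npy",d)
a=cv2.imread("pics/top0.png");b=cv2.imread("pics/side0.png")
cv2.imwrite("pics/topb.png",cv2.resize(a,(800,600)))
E
```

```text
pics
{'time': 0.0, 'joint_positions': array([ 1.01652878e+00,  4.94168488e-01,  1.34616103e+00, -1.43003210e-05,
        1.30249119e+00, -9.55097899e-02]), 'qd': array([-0.00241165,  0.00080012,  0.00010653,  0.00038631, -0.00038733,
       -0.00148144]), 'joint_torque': array([ 1.01638838e-03, -8.78820705e+01, -3.81864417e+01,  7.07857171e-02,
        5.32424427e-02, -6.75231672e-05]), 'tcp_pos': array([0.27657506, 0.56004491, 0.22133727]), 'ee_rot': array([[-8.96604949e-01,  4.42830852e-01, -6.34629898e-04],
       [ 4.42831294e-01,  8.96604338e-01, -1.05146115e-03],
       [ 1.03392485e-04, -1.22377925e-03, -9.99999246e-01]]), 'wrist_force': array([ 0.11760494,  0.00124672, -0.03590442]), 'wrist_torque': array([0.00951959, 0.0128897 , 0.00395874]), 'grasp_force': 0.0, 'width': 0.9970043989370081}
top {'camera_matrix': array([[398.75420056,   0.        , 251.87313354],
       [  0.        , 398.75420056, 188.3819942 ],
       [  0.        ,   0.        ,   1.        ]]), 'world_from_camera': array([[-0.017879  ,  0.99599991, -0.0875473 ,  0.54278849],
       [-0.99885039, -0.021687
[... 345 characters left out ...]
camera': array([[ 0.96670204,  0.1915869 , -0.16965151,  0.43806189],
       [-0.25485217,  0.66069657, -0.70606686, -0.70111333],
       [-0.02318499,  0.72579233,  0.68752306,  0.7277187 ],
       [ 0.        ,  0.        ,  0.        ,  1.        ]])}
wrist {'camera_matrix': array([[297.31863964,   0.        , 251.03062881],
       [  0.        , 297.31863964, 189.76974204],
       [  0.        ,   0.        ,   1.        ]]), 'world_from_camera': array([[ 0.44272577, -0.86558992, -0.23398285,  0.21162431],
       [ 0.89665641,  0.42707128,  0.11669362,  0.59225801],
       [-0.00108147, -0.2614655 ,  0.96521222,  0.38416391],
       [ 0.        ,  0.        ,  0.        ,  1.        ]])}
```

View pics/topb.png

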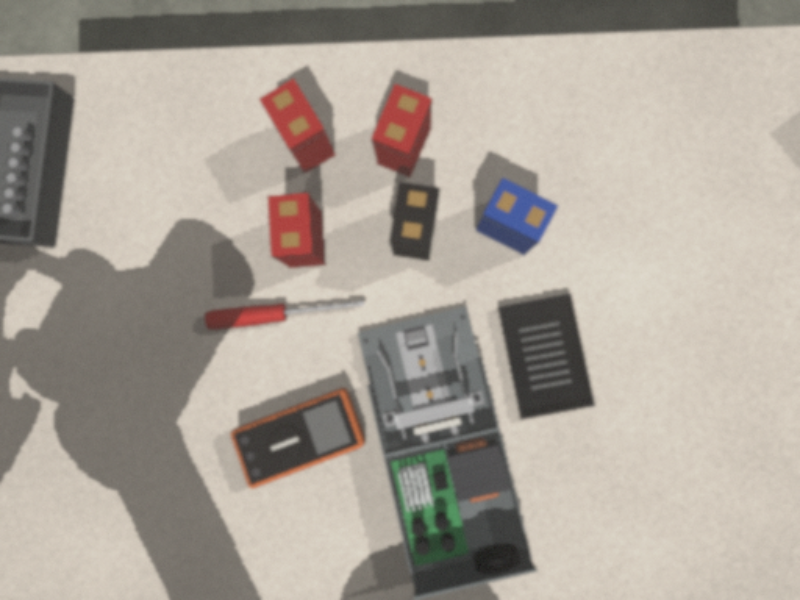

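View pics/side0.png

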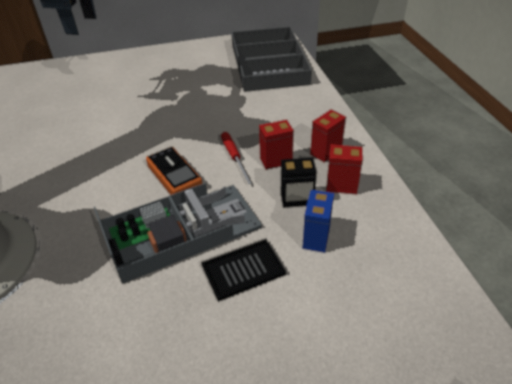

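Seven candidates for the battery, in the enlarged top picture: reds at (297,125), (403,128) and (295,230), blue at (516,215), and black with two brass plates at (415,220). Only the black block fits. It stands before the unit, whose sill edge runs about (360,325)–(467,303), with the bay leading down the image. Next I measure it and take an enlarged crop.

```bash
cat > h.py <<'E'
from rig import *
import cv2,numpy as np
def cloud(p,d):
    K=p["camera_matrix"];T=p["world_from_camera"]
    v,u=np.mgrid[:d.shape[0],:d.shape[1]]
    c=np.stack([(u-K[0,2])/K[0,0]*d,-(v-K[1,2])/K[1,1]*d,-d],-1)
    w=c@T[:3,:3].T+T[:3,3]; w[d==0]=np.nan
    return w
E
python3 - <<'E'
from h import *
for n in("top","side"):
    im=cv2.imread(f"pics/{n}0.png");d=np.load(f"pics/{n}0.npy");w=cloud(camera_params(n),d)
    np.save(f"pics/{n}w.npy",w)
    z=w[...,2]
    print(n,"bench z",np.nanmedian(z[np.abs(z)<.02]))
    tall=((z>.085)&(z<.12)&(w[...,0]>.45)).astype(np.uint8)
    k,l,st,ce=cv2.connectedComponentsWithStats(tall)
    for i in range(1,k):
        if st[i,4]<60: continue
        m=l==i;P=w[m];r=cv2.minAreaRect(P[:,:2].astype(np.float32)*1000)
        print(ce[i].round(),st[i,4],"z",np.median(P[:,2]).round(4),"bgr",np.median(im[m],0),"rect",np.round(r[0],1),np.round(r[1],1),round(r[2],1))
im=cv2.imread("pics/top0.png")
a=cv2.resize(im[100:300,215:345],None,fx=4,fy=4,interpolation=cv2.INTER_CUBIC)[:,:]
a=cv2.resize(im[105:255,215:355],(560,600),interpolation=cv2.INTER_CUBIC)
cv2.imwrite("pics/crop1.png",a)
w=np.load("pics/topw.npy")
# height profile down the unit mid line (col 275 top..)
for v in range(180,300,4): print(v,[tuple(np.round(w[v,u]*1000).astype(int)) if np.isfinite(w[v,u,0]) else None for u in (240,262,275,300)])
E
```

```text
top bench z -0.0007108151603513191
[186.  74.] 1062 z 0.1003 bgr [ 68.  73. 170.] rect [814.5 126.7] [70.8 46.9] 29.9
[256.  77.] 1112 z 0.1002 bgr [ 67.  71. 169.] rect [8.041e+02 3.000e-01] [47.5 70.7] 66.0
[332. 135.] 1145 z 0.1001 bgr [156.  96.  76.] rect [ 695.1 -130. ] [70.3 47.6] 60.9
[265. 138.] 1094 z 0.1002 bgr [61. 65. 69.] rect [692.7 -12.1] [47.2 70.4] 80.0
[185. 144.] 1124 z 0.1002 bgr [ 67.  71. 172.] rect [685.7 128.9] [70.6 47.5] 3.5
side bench z 0.0020131271363387215
[329. 121.] 537 z 0.1018 bgr [ 29.  34. 128.] rect [812.3 126.5] [74.  49.9] 28.6
[276. 130.] 574 z 0.102 bgr [ 29.  32. 128.] rect [684.1 128.7] [71.2 52.1] 3.0
[346. 155.] 656 z 0.1019 bgr [ 28.  30. 128.] rect [803.    1.5] [52.3 69.9] 66.4
[298. 168.] 707 z 0.102 bgr [18. 19. 22.] rect [691.1 -12. ] [50.2 70.6] 79.1
[319. 207.] 808 z 0.1021 bgr [116.  59.  32.] rect [ 694.1 -129.6] [73.8 47.3] 61.2
180 [(np.int64(630), np.int64(39), np.int64(-2)), (np.int64(628), np.int64(-4), np.int64(0)), (np.int64(628), np.int64(-30), np.int64(-3)), (np.int64(627), np.int64(-80), np.int64(-4))]
184 [(np.int64(62
[... 4643 characters left out ...]
4(0)), (np.int64(427), np.int64(-1), np.int64(13)), (np.int64(432), np.int64(-25), np.int64(45)), (np.int64(433), np.int64(-70), np.int64(53))]
288 [(np.int64(418), np.int64(43), np.int64(0)), (np.int64(425), np.int64(-1), np.int64(46)), (np.int64(419), np.int64(-25), np.int64(10)), (np.int64(427), np.int64(-69), np.int64(61))]
292 [(np.int64(411), np.int64(43), np.int64(0)), (np.int64(412), np.int64(0), np.int64(13)), (np.int64(413), np.int64(-25), np.int64(18)), (np.int64(420), np.int64(-69), np.int64(61))]
296 [(np.int64(403), np.int64(43), np.int64(-2)), (np.int64(406), np.int64(0), np.int64(18)), (np.int64(406), np.int64(-25), np.int64(20)), (np.int64(413), np.int64(-69), np.int64(64))]
```

View pics/crop1.png

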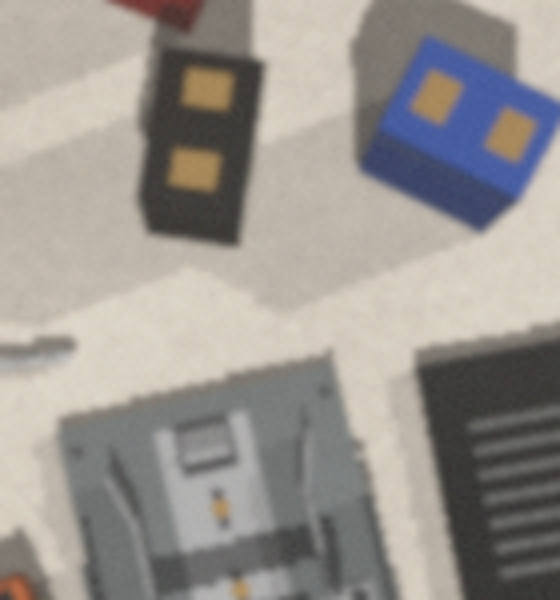

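The crop shows the black battery with its top face at crop (200,145), confirming the pick. The sill corners are at crop (60,415) and (330,350), and the catch at (205,445). The battery's long side points at the unit, so it needs about 67° of clockwise turn. Next I fit the unit's frame from both views.

Run:
```python
from h import *
for n,zo in(("top",-.0007),("side",.002)):
    w=np.load(f"pics/{n}w.npy").copy();w[...,2]-=zo
    z=w[...,2]
    im=cv2.imread(f"pics/{n}0.png")
    x,y=w[...,0],w[...,1]
    ux=np.array([-.972,-.233]);uy=np.array([.233,-.972]);o=np.array([.587,-.006])
    for it in range(4):
        r=w[...,:2]-o; a=r@ux;b=r@uy
        # front edge: per lateral strip first a where z>6mm
        F=[]
        for s in np.arange(-.055,.056,.01):
            m=(abs(b-s)<.004)&(a>-.03)&(a<.04)&np.isfinite(z)
            aa,zz=a[m],z[m];t=np.linspace(-.025,.025,101)
            cost=[((zz>.006)!=(aa>q)).sum() for q in t]; F.append((s,np.mean(t[np.array(cost)==min(cost)])))
        F=np.array(F);k=np.polyfit(F[:,0],F[:,1],1)
        S=[]
        for s in np.arange(.01,.06,.01):
            e=[]
            for sg in(-1,1):
                m=(abs(a-s)<.005)&(sg*b>.05)&(sg*b<.09)&np.isfinite(z)
                bb,zz=sg*b[m],z[m];t=np.linspace(.05,.09,81)
                cost=[((zz>.006)!=(bb<q)).sum() for q in t];e.append(sg*np.mean(t[np.array(cost)==min(cost)]))
            S.append(e)
        S=np.array(S)
        o=o+ux*k[1]+uy*S.mean()
        th=np.arctan2(ux[1],ux[0])-np.arctan(k[0]);ux=np.array([np.cos(th),np.sin(th)]);uy=np.array([-ux[1],ux[0]])
    print(n,"origin",o.round(4),"yaw deg",np.degrees(th).round(2),"width",np.diff(S).ravel().round(4),"side drift",S.mean(1).round(4),"res",(F[:,1]-np.polyval(k,F[:,0])).round(4))
    r=w[...,:2]-o; a=r@ux;b=r@uy
    for z0,z1,nm in((.018,.03,"guide"),(.0145,.022,"catch")):
        for s in((-.06,-.03),(-.02,.02),(.03,.06)):
            m=(z>z0)&(z<z1)&(b>s[0])&(b<s[1])&(a>.01)&(a<(.06 if nm=="catch" else .1))
            if m.sum()>5: print(nm,s,m.sum(),"a",np.percentile(a[m],[5,50,95]).round(4),"b",np.percentile(b[m],[5,50,95]).round(4))
    m=(z>.085)&(z<.12)&(abs(x-.69)<.06)&(abs(y+.012)<.06)
    rc=cv2.minAreaRect(w[m][:,:2].astype(np.float32));c=np.array(rc[0])
    print("battery in unit",((c-o)@ux).round(4),((c-o)@uy).round(4),"angle",rc)
```

```text
top origin [ 0.5803 -0.0049] yaw deg -167.51 width [0.141  0.1408 0.1413 0.1415 0.1413] side drift [ 0.      0.0001 -0.0001 -0.0003 -0.0001] res [-0.0003  0.0002  0.0002  0.0002 -0.0001 -0.0003 -0.0003  0.0002  0.0002
 -0.0001  0.0002 -0.0001]
guide (-0.06, -0.03) 15 a [0.0357 0.0714 0.097 ] b [-0.0456 -0.0401 -0.0399]
guide (-0.02, 0.02) 17 a [0.0231 0.0272 0.0307] b [-0.0105  0.0041  0.0113]
guide (0.03, 0.06) 12 a [0.04   0.0603 0.092 ] b [0.0399 0.04   0.0443]
catch (-0.06, -0.03) 11 a [0.0108 0.0396 0.0502] b [-0.0576 -0.0432 -0.0328]
catch (-0.02, 0.02) 102 a [0.0156 0.0259 0.0546] b [-0.0125 -0.0003  0.0116]
catch (0.03, 0.06) 13 a [0.0156 0.0347 0.0515] b [0.0334 0.0472 0.0598]
battery in unit -0.1082 0.0313 angle ((0.6927012801170349, -0.01206962950527668), (0.04721563681960106, 0.07039331644773483), 80.02957153320312)
side origin [ 5.803e-01 -5.000e-04] yaw deg -167.48 width [0.1442 0.1478 0.1382 0.1463 0.1447] side drift [-0.0006 -0.0001  0.0029 -0.0008 -0.0012] res [-0.0003  0.0003 -0.0005 -0.0002  0.0008 -0.0002  0.0008  0.0003 -0.0005
 -0.     -0.0002 -0.    ]
guide (-0.06, -0.03) 102 a [0.0353 0.0646 0.0935] b [-0.0437 -0.038  -0.0351]
guide (-0.02, 0.02) 9 a [0.0285 0.0303 0.0326] b [-0.0037  0.0036  0.0134]
guide (0.03, 0.06) 127 a [0.0346 0.0654 0.0965] b [0.0433 0.0452 0.0515]
catch (-0.06, -0.03) 30 a [0.024  0.0457 0.0589] b [-0.0452 -0.0399 -0.0368]
catch (-0.02, 0.02) 51 a [0.0229 0.0303 0.0557] b [-0.0121  0.0027  0.0145]
catch (0.03, 0.06) 33 a [0.033 0.046 0.059] b [0.0443 0.0478 0.053 ]
battery in unit -0.1057 0.0352 angle ((0.691100537776947, -0.011953450739383698), (0.05018184706568718, 0.07059276103973389), 79.11095428466797)
```

```bash
cat >> h.py <<'E'
O=np.array([.5803,-.0049]);TH=np.radians(-167.5)
UX=np.array([np.cos(TH),np.sin(TH)]);UY=np.array([-UX[1],UX[0]])
d2=lambda t:np.array([np.cos(np.radians(t)),np.sin(np.radians(t))])
U=lambda a,b:O+a*UX+b*UY
toU=lambda p:np.array([(p-O)@UX,(p-O)@UY])
def R(t):  # tool down, tool x at world angle t (deg)
    c,s=d2(t);return np.array([[c,s,0],[s,-c,0],[0,0,-1.]])
def P(xy,z): return [float(xy[0]),float(xy[1]),z]
def battery(n="side",near=(.69,-.01),rad=.12):
    im,d=camera(n);w=cloud(camera_params(n),d)
    w=w+(np.array([.0016,-.0001,-.002]) if n=="side" else np.array([0,0,.0007]))
    hsv=cv2.cvtColor(im,cv2.COLOR_BGR2HSV)
    z=w[...,2];m=(z>.09)&(z<.108)&(np.hypot(w[...,0]-near[0],w[...,1]-near[1])<rad)&((hsv[...,1]<110)|((hsv[...,0]>10)&(hsv[...,0]<30)))
    k,l,st,_=cv2.connectedComponentsWithStats(m.astype(np.uint8))
    i=1+np.argmax(st[1:,4]);r=cv2.minAreaRect(w[l==i][:,:2].astype(np.float32))
    a=r[2] if r[1][0]<r[1][1] else r[2]+90   # angle of the short (x) axis
    return np.array(r[0]),a,np.array(r[1]),st[i,4],im
def st(tag=""):
    s=get_state();print(tag,"t",round(s["time"],2),"tcp",s["tcp_pos"].round(4),"F",s["wrist_force"].round(1));return s
def arc(c,p0,t0,dphi,z,n,speed=.05):
    for k in range(1,n+1):
        f=np.radians(dphi*k/n);M=np.array([[np.cos(f),-np.sin(f)],[np.sin(f),np.cos(f)]])
        move_linear(P(c+M@(p0-c),z),R(t0+dphi*k/n),speed)
        if np.linalg.norm(get_state()["wrist_force"])>15: st("STOP");raise SystemExit
E
python3 - <<'E'
from h import *
close()
C=np.array([.6927,-.0121]);ax=80.;L=d2(ax+90)   # L toward near end
n=d2(ax)
off=.015
p=C+L*off-n*(.0235+.016)
move_to(P(p-n*.006,.2),R(ax));st("above")
move_linear(P(p-n*.006,.043),R(ax),.2)
move_linear(P(p,.043),R(ax),.05);st("touch")
cor=C-L*.06
arc(cor,p,ax,-30,.043,4,.06);st("end")
q=get_state()["tcp_pos"][:2]; move_linear(P(q-d2(ax-30)*.012,.043),None,.1)
b=battery();print(b[:4],toU(b[0]));cv2.imwrite("pics/a1.png",b[4]);st()
E
```

```text
above t 4.1 tcp [ 0.67   -0.0534  0.2001] F [ 0.6 -0.2  0.2]
touch t 5.3 tcp [ 0.6716 -0.048   0.0439] F [ 0.2  0.4 -0.4]
end t 6.63 tcp [ 0.669  -0.0049  0.043 ] F [0.  0.3 0.4]
(array([ 0.70441186, -0.11197366]), 158.44051361083984, array([0.0229993 , 0.02127625]), np.int32(81)) [-0.09799494  0.13139831]
 t 6.96 tcp [ 0.6612 -0.0146  0.0431] F [-0.1 -0.1  0.5]
```

View pics/a1.png

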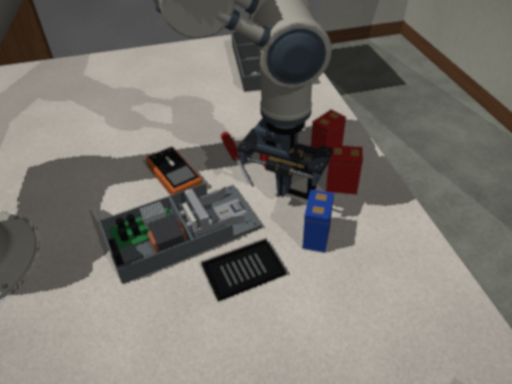

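The picture shows the gripper body at (285,155) hiding the battery's top; its label shows at (298,182). I'll measure after crossing over to the far side.

Run:
```python
from h import *
s=get_state();q=s["tcp_pos"]
move_linear([q[0],q[1],.19],None,.25)
move_to([.748,.05,.2],R(50))
for n in("side","top"):
    b=battery(n,(.7,.015),.07);print(n,b[:4],toU(b[0]));cv2.imwrite(f"pics/a2{n}.png",b[4])
st()
```

```text
side (array([0.70818269, 0.01801988]), 49.14967727661133, array([0.05112023, 0.06815438]), np.int32(536)) [-0.12981213  0.00530229]Traceback (most recent call last):
  File "<stdin>", line 6, in <module>
  File "h.py", line 23, in battery
    i=1+np.argmax(st[1:,4]);r=cv2.minAreaRect(w[l==i][:,:2].astype(np.float32))
        ~~~~~~~~~^^^^^^^^^^
    return _wrapfunc(a, 'argmax', axis=axis, out=out, **kwds)
    return bound(*args, **kwds)
ValueError: attempt to get argmax of an empty sequence
```

Run:
```python
from h import *
C=np.array([.7075,.0175]);ax=49.4;E=d2(ax-90);n=d2(ax)
p=C+E*.020+n*.0395
move_linear(P(p+n*.008,.2),R(ax),.25)
move_linear(P(p+n*.008,.043),R(ax),.25)
move_linear(P(p,.043),R(ax),.05);st("touch")
arc(C-E*.028,p,ax,-37,.043,4,.06);st("end")
q=get_state()["tcp_pos"][:2];m=d2(12.5); move_linear(P(q+m*.006,.043),None,.1)
move_linear(P(q+m*.012,.2),None,.25)
b=battery("side",(.69,.0),.07);print(b[:4],toU(b[0]),b[1]-12.5);st()
```

```text
touch t 9.64 tcp [0.7487 0.034  0.0442] F [-0.1  0.9 -0.9]
end t 10.91 tcp [ 0.7353 -0.0023  0.043 ] F [0.1 0.4 0.9]
(array([0.69022977, 0.00806809]), 12.257662773132324, array([0.04888416, 0.07260165]), np.int32(570)) [-0.11013081  0.01113246] -0.24233722686767578
 t 11.98 tcp [7.459e-01 4.000e-04 1.980e-01] F [-1.1 -0.7 -0.4]
```

Run:
```python
from h import *
move_to(P(U(-.110,.068),.19),R(102.5))
move_linear(P(U(-.110,.068),.043),None,.25)
move_linear(P(U(-.110,.051),.043),None,.05);st("pushed")
move_linear(P(U(-.110,.057),.043),None,.1)
move_linear(P(U(-.110,.060),.19),None,.3)
move_to(P(U(-.155,0),.2),R(12.5))
b=battery("side",U(-.11,0),.07);print(b[:4],toU(b[0]),b[1]-12.5);st();cv2.imwrite("pics/a3.png",b[4])
w=camera("wrist");cv2.imwrite("pics/w3.png",w[0]);print(camera_params("wrist")["world_from_camera"],(w[1]>0).mean())
```

```text
pushed t 14.73 tcp [ 0.6987 -0.0304  0.0433] F [0.3 0.1 0.8]
(array([0.68651527, 0.02021251]), 12.596992492675781, array([0.04828665, 0.06842994]), np.int32(546)) [-0.10913289 -0.00152805] 0.09699249267578125
 t 17.21 tcp [0.7314 0.0285 0.1996] F [0.2 0.1 0.4]
[[ 2.17123076e-01  9.41828039e-01  2.56549243e-01  8.04756284e-01]
 [-9.76144164e-01  2.09591059e-01  5.66935499e-02  4.38155975e-02]
 [-3.74852595e-04 -2.62738525e-01  9.64867000e-01  3.62477689e-01]
 [ 0.00000000e+00  0.00000000e+00  0.00000000e+00  1.00000000e+00]] 0.9812062581380209
```

Run:
```python
from h import *
move_linear(P(U(-.158,-.001),.2),R(12.5),.2)
move_linear(P(U(-.158,-.001),.038),None,.25)
F0=get_state()["wrist_force"][:2]@UX
move_linear(P(U(-.068,-.001),.038),None,.06);st("near")
for a in np.arange(-.0670,-.0579,.0005):
    move_linear(P(U(a,-.001),.038),None,.02)
    s=get_state();f=-(s["wrist_force"][:2]@UX-F0);print(round(a,4),toU(s["tcp_pos"][:2]).round(4),round(f,1))
    if f>4: break
st()
w=camera("wrist");cv2.imwrite("pics/w4.png",w[0])
```

```text
near t 19.96 tcp [0.6464 0.0108 0.0378] F [ 0.2 -0.1  0.5]
-0.067 [-0.067  -0.0011] 0.0
-0.0665 [-0.0665 -0.001 ] 0.6
-0.066 [-0.066 -0.001] -0.2
-0.0655 [-0.0655 -0.001 ] 0.1
-0.065 [-0.065 -0.001] -0.1
-0.0645 [-0.0645 -0.001 ] -0.2
-0.064 [-0.0641 -0.001 ] 1.8
-0.0635 [-0.064  -0.0009] 5.0
 t 21.96 tcp [0.6425 0.0099 0.0382] F [ 5.7  1.4 -0.8]
```

View pics/w4.png

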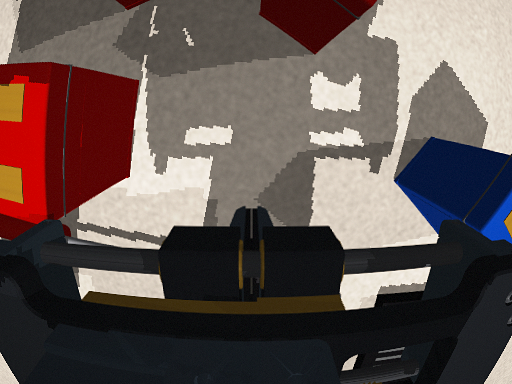

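The wrist view shows only the fingers at (250,260) behind the battery, the red block at left (65,150) and the blue at (470,200), all clear. The foot met the sill at 5 N. Next I check from the side, then tip it.

```bash
python3 - <<'E'
from h import *
move_linear(P(U(-.070,-.001),.038),None,.1)
move_linear(P(U(-.075,-.001),.16),None,.3)
b=battery("side",U(-.024,0),.06);print(b[:4],toU(b[0]),b[1]-12.5);cv2.imwrite("pics/a5.png",b[4])
move_linear(P(U(-.075,-.001),.098),None,.2);st()
E
python3 - <<'E'
import cv2;i=cv2.imread("pics/a5.png");cv2.imwrite("pics/a5c.png",cv2.resize(i[120:280,130:330],(750,600),interpolation=cv2.INTER_CUBIC))
E
```

```text
(array([0.6021595 , 0.00404813]), 12.59394645690918, array([0.04819584, 0.07311018]), np.int32(603)) [-0.02327807 -0.00400476] 0.09394645690917969
 t 23.32 tcp [0.6528 0.0123 0.0974] F [-0.4  0.3  0.1]
```

View pics/a5c.png

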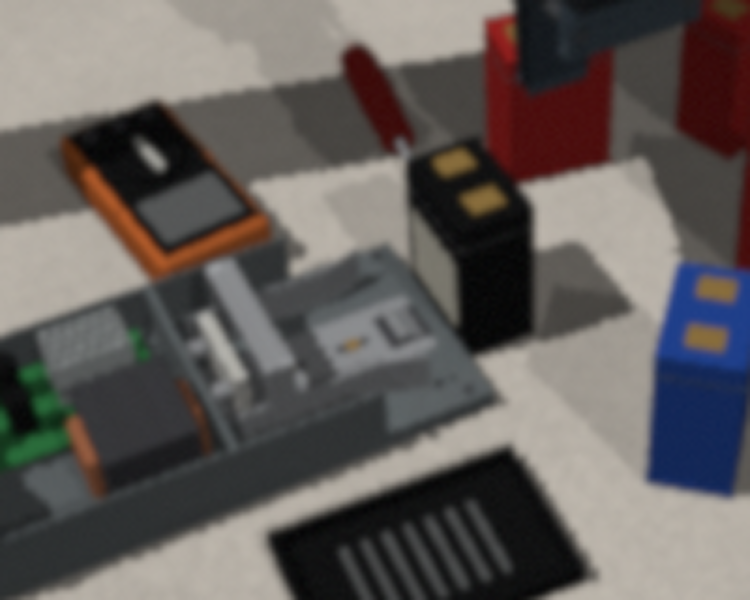

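The crop shows the battery upright at (470,245), flush against the sill, with the catch at (405,325) and the bay clear. The lateral reading is noisy, so I refine it offline from the brass plates.

Run:
```python
from h import *
def plates(n,im,xy,rad=.035,h=.101):
    p=camera_params(n);K=p["camera_matrix"];T=p["world_from_camera"]
    hsv=cv2.cvtColor(im,cv2.COLOR_BGR2HSV)
    v,u=np.mgrid[:384,:512];r=np.stack([(u-K[0,2])/K[0,0],-(v-K[1,2])/K[1,1],-np.ones_like(u)],-1)@T[:3,:3].T
    w=T[:3,3]+r*((h-T[2,3])/r[...,2])[...,None]
    m=(hsv[...,0]>10)&(hsv[...,0]<28)&(hsv[...,1]>75)&(hsv[...,2]>60)&(np.hypot(w[...,0]-xy[0],w[...,1]-xy[1])<rad)
    k,l,s,_=cv2.connectedComponentsWithStats(m.astype(np.uint8))
    i=1+np.argsort(-s[1:,4])[:2];c=np.array([w[l==j][:,:2].mean(0) for j in i]);return c.mean(0),s[i,4]
a,n0=plates("top",cv2.imread("pics/top0.png"),(.6927,-.0121));print("top0",a,n0)
b,n1=plates("side",cv2.imread("pics/side0.png"),(.691,-.012));print("side0",b,n1)
for f,xy in(("a3",U(-.11,0)),("a5",U(-.0235,0))):
    c,n2=plates("side",cv2.imread(f"pics/{f}.png"),xy);print(f,toU(c+np.array([.6927,-.0121])-b).round(4),n2)
```

```text
top0 [ 0.6930785  -0.01249153] [140 133]
side0 [ 0.69200939 -0.00939589] [64 63]
a3 [-0.1082 -0.004 ] [62 51]
a5 [-0.0228 -0.0036] [73 67]
```

Lateral is about −2 to −4 mm against a guide margin of ±5. I nudge it back along the sill from the other side, with the tips at 35 mm, well above the screwdriver's shaft.

Run:
```python
from h import *
move_linear(P(U(-.075,-.001),.15),None,.3)
move_to(P(U(-.0245,-.064),.17),R(102.5))
move_linear(P(U(-.0245,-.064),.043),None,.25)
F0=get_state()["wrist_force"][:2]@UY
for b in (-.056,-.0545,-.053,-.052,-.051):
    move_linear(P(U(-.0245,b),.043),None,.04)
    s=get_state();print(b,toU(s["tcp_pos"][:2]).round(4),round(float(s["wrist_force"][:2]@UY-F0),1))
move_linear(P(U(-.0245,-.058),.043),None,.1)
move_linear(P(U(-.0245,-.062),.17),None,.3)
move_to(P(U(-.080,.0005),.17),R(12.5))
b=battery("side",U(-.024,0),.06);print(b[:4],toU(b[0]),b[1]-12.5);cv2.imwrite("pics/a6.png",b[4]);st()
```

```text
-0.056 [-0.025  -0.0555] -0.2
-0.0545 [-0.0245 -0.0545] 0.8
-0.053 [-0.0245 -0.0529] -0.1
-0.052 [-0.0245 -0.0519] 0.3
-0.051 [-0.0245 -0.0509] -0.3
(array([ 0.60323119, -0.0008617 ]), 13.251450538635254, array([0.04861484, 0.07204232]), np.int32(607)) [-0.02326168  0.00102064] 0.7514505386352539
 t 29.32 tcp [0.6582 0.0121 0.1696] F [-0.4  0.4  0.1]
```

Run:
```python
from h import *
move_linear(P(U(-.075,.0005),.098),None,.2)
F0=get_state()["wrist_force"][:2]@UX
for a in (-.066,-.062,-.058,-.054,-.050,-.045,-.040,-.035,-.030,-.025,-.020,-.015):
    move_linear(P(U(a,.0005),.098),None,.06)
    s=get_state();f=float(F0-s["wrist_force"][:2]@UX);print(a,round(f,1),end="; ")
    if f>15: break
move_linear(P(U(-.075,.0005),.13),None,.3);pause(.2);st()
im,d=camera("side");cv2.imwrite("pics/a7.png",im);np.save("pics/a7.npy",d)
cv2.imwrite("pics/a7c.png",cv2.resize(im[120:280,130:330],(750,600),interpolation=cv2.INTER_CUBIC))
```

```text
-0.066 0.9; -0.062 3.0; -0.058 3.5; -0.054 2.6; -0.05 1.8; -0.045 1.9; -0.04 1.0; -0.035 0.2; -0.03 0.8; -0.025 0.2; -0.02 0.5; -0.015 0.5;  t 33.45 tcp [0.6525 0.0107 0.1294] F [-0.  -0.1  0.3]
```

View pics/a7c.png

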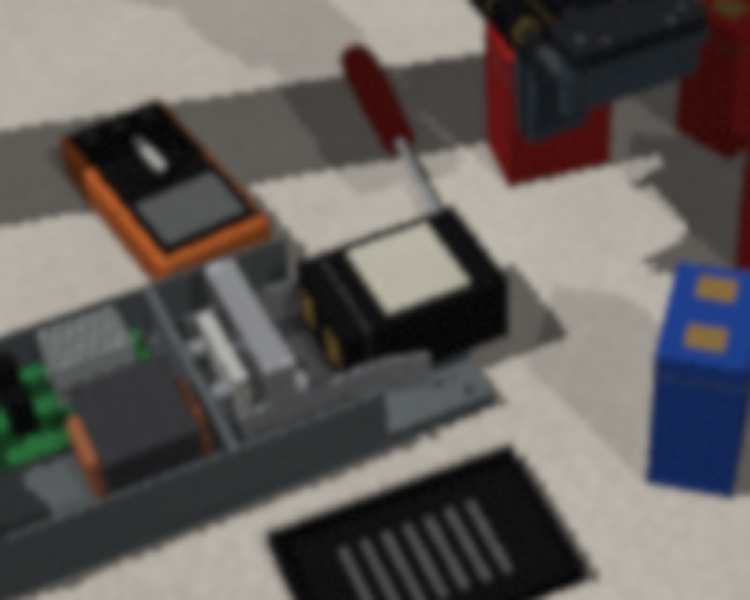

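The crop shows the battery lying flat in the bay, label up at (410,270), its top end toward the strap at (320,330) and between the guides. Next I push it in by its foot.

```bash
cat > p.py <<'E'
from h import *
def pose(n,im,d):
    w=cloud(camera_params(n),d)+(np.array([.0016,-.0001,-.002]) if n=="side" else np.array([0,0,.0007]))
    r=w[...,:2]-O;a,b,z=r@UX,r@UY,w[...,2]
    m=(z>.052)&(z<.064)&(a>-.04)&(a<.098)&(abs(b)<.06)
    rc=cv2.minAreaRect(w[m][:,:2].astype(np.float32))
    print("lying: z",np.percentile(z[m],[5,50,95]).round(4),toU(np.array(rc[0])).round(4),np.round(rc[1],4),round(rc[2],2),"a-range",np.percentile(a[m],[1,99]).round(4))
E
python3 - <<'E'
from p import *
pose("side",cv2.imread("pics/a7.png"),np.load("pics/a7.npy"))
Z=.036;B=.0003
move_linear(P(U(-.060,B),.13),None,.2)
move_linear(P(U(-.060,B),Z),None,.25)
F0=get_state()["wrist_force"][:2]@UX
g=lambda:float(F0-get_state()["wrist_force"][:2]@UX)
for a in (-.040,-.035,-.031,-.028,-.025,-.020,-.015,-.010,-.006,-.003):
    move_linear(P(U(a,B),Z),None,.05);f=g();print(round(a*1e3,1),round(f,1),end="; ")
    if f>14: break
st()
E
```

```text
lying: z [0.0549 0.0587 0.0608] [0.023  0.0005] [0.1026 0.0738] 12.86 a-range [-0.0265  0.0735]
-40.0 0.4; -35.0 0.9; -31.0 1.0; -28.0 2.3; -25.0 1.3; -20.0 0.5; -15.0 -0.0; -10.0 0.5; -6.0 1.3; -3.0 2.9;  t 37.08 tcp [ 0.5834 -0.0046  0.036 ] F [2.7 0.6 0.3]
```

Run:
```python
from p import *
Z=.036;B=.0003;F0=0.0
a=-.003
while a<.019:
    a+=.0005
    move_linear(P(U(a,B),Z),None,.03)
    s=get_state();f=-float(s["wrist_force"][:2]@UX);print(round(a*1e3,1),round(toU(s["tcp_pos"][:2])[0]*1e3,2),round(f,1),round(s["time"],1),end="; ")
    if f>13: break
```

```text
-2.5 -2.86 4.3 37.3; -2.0 -2.13 4.1 37.6; -1.5 -1.54 4.5 37.8; -1.0 -0.99 4.8 38.1; -0.5 -0.5 5.0 38.3; 0.0 0.01 4.8 38.6; 0.5 0.48 4.6 38.8; 1.0 1.01 4.6 39.1; 1.5 1.52 4.2 39.3; 2.0 1.98 4.6 39.6; 2.5 2.47 5.1 39.8; 3.0 2.99 5.5 40.1; 3.5 3.49 4.9 40.3; 4.0 3.98 6.0 40.6; 4.5 4.5 5.4 40.8; 5.0 4.99 5.7 41.1; 5.5 5.51 5.2 41.3; 6.0 6.02 3.6 41.6; 6.5 6.5 3.9 41.8; 7.0 7.03 5.3 42.1; 7.5 7.5 4.7 42.3; 8.0 8.03 4.8 42.6; 8.5 8.18 6.9 42.8; 9.0 8.3 7.8 43.1; 9.5 8.63 8.2 43.3; 10.0 9.01 9.2 43.6; 10.5 9.49 9.7 43.8; 11.0 9.87 9.4 44.1; 11.5 10.27 9.3 44.3; 12.0 10.72 10.6 44.6; 12.5 11.1 10.2 44.8; 13.0 11.52 11.9 45.1; 13.5 11.93 12.2 45.3; 14.0 12.36 12.8 45.6; 14.5 12.76 12.0 45.8; 15.0 13.19 12.8 46.1; 15.5 13.58 12.7 46.3; 16.0 14.19 13.2 46.6;
```

Run:
```python
from p import *
Z=.036;B=.0003
for a in(.0163,.0166):
    move_linear(P(U(a,B),Z),None,.03)
    s=get_state();f=-float(s["wrist_force"][:2]@UX);print(round(toU(s["tcp_pos"][:2])[0]*1e3,2),round(f,1))
    if f>16: break
pause(.3)
for a in(.0145,.0135,.0125,.0115,.0105,.0095):
    move_linear(P(U(a,B),Z),None,.03)
    s=get_state();f=-float(s["wrist_force"][:2]@UX);print("back",round(toU(s["tcp_pos"][:2])[0]*1e3,2),round(f,1))
move_linear(P(U(-.01,B),Z),None,.1)
move_linear(P(U(-.06,B),.15),None,.25);move_linear(P(U(-.13,B),.25),None,.25)
im,d=camera("side");pose("side",im,d);st()
wi,wd=camera("wrist")
c=cv2.resize(im[120:280,130:330],(750,600),interpolation=cv2.INTER_CUBIC);cv2.imwrite("pics/a8c.png",c);cv2.imwrite("pics/w8.png",wi);cv2.imwrite("pics/t8.png",camera("top")[0])
```

```text
14.38 13.1
14.66 13.8
back 13.87 7.9
back 13.59 5.7
back 13.22 0.5
back 11.63 0.6
back 10.45 0.7
back 9.42 -0.4
lying: z [0.0555 0.0588 0.0609] [0.0643 0.0016] [0.0673 0.0723] 12.39 a-range [0.0314 0.0971]
 t 50.56 tcp [0.7056 0.0228 0.2477] F [ 0.2 -0.3 -0.5]
```

View pics/a8c.png

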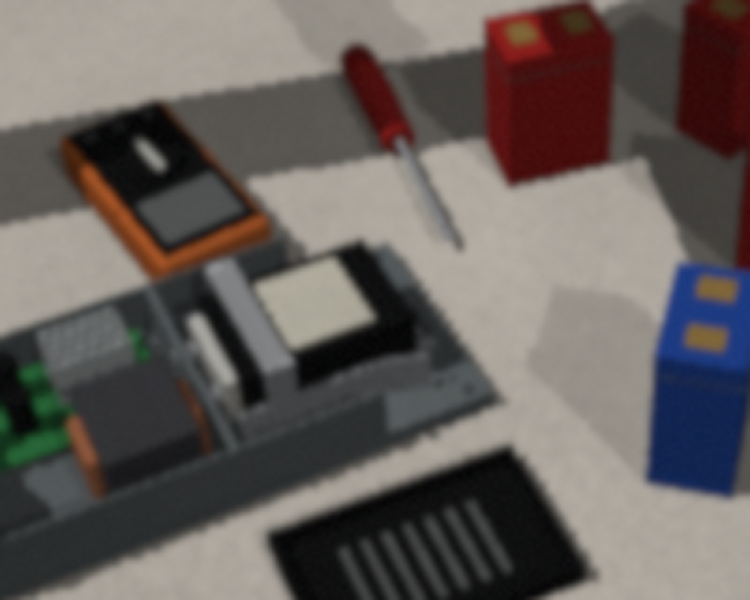

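The crop shows the battery seated under the strap, its foot at about (400,315), and the robot clear of it. I check that the catch is up in the wrist view.

Run:
```python
from p import *
move_linear(P(U(-.16,.0),.22),None,.25)
T=camera_params("wrist");im,d=camera("wrist");K=T["camera_matrix"];M=T["world_from_camera"]
print("wrist cam",M[:3,3])
# project catch region points (fisheye)
def proj(p):
    c=np.linalg.inv(M)@np.r_[p,1];x,y,z=c[0],-c[1],-c[2];r=np.hypot(x,y);t=np.arctan2(r,z);return K[0,2]+K[0,0]*t*x/r,K[1,2]+K[1,1]*t*y/r
for a,b in((.0,-.04),(0,0),(0,.04),(.031,0)):print(a,b,np.round(proj([*U(a,b),.012]),1))
cv2.imwrite("pics/w9.png",im)
t,dt=camera("top");w=cloud(camera_params("top"),dt);r=w[...,:2]-O;A,Bb,z=r@UX,r@UY,w[...,2]+.0007
for lo in np.arange(.012,.036,.003):
    print(round(lo,3),[(int(m.sum()),np.round(np.median(z[m])*1e3,1)) if (m:=(A>=lo)&(A<lo+.003)&(Bb>q-.009)&(Bb<q+.009)).sum() else None for q in(-.025,0,.025)])
cv2.imwrite("pics/t9.png",t);cv2.imwrite("pics/t9c.png",cv2.resize(t[150:270,210:370],(800,600),interpolation=cv2.INTER_CUBIC));st()
```

```text
wrist cam [0.80945347 0.04506122 0.3803662 ]
0.0 -0.04 [223.2 278.1]
0 0 [250.7 278.4]
0 0.04 [278.3 278.2]
0.031 0 [250.7 295.5]
0.012 [(389, np.float64(638.6)), (343, np.float64(628.2)), (234, np.float64(634.7))]
0.015 [(398, np.float64(638.7)), (352, np.float64(626.5)), (215, np.float64(634.9))]
0.018 [(390, np.float64(638.6)), (344, np.float64(624.5)), (212, np.float64(634.9))]
0.021 [(398, np.float64(638.3)), (327, np.float64(624.5)), (183, np.float64(634.9))]
0.024 [(407, np.float64(640.4)), (325, np.float64(625.2)), (172, np.float64(634.5))]
0.027 [(430, np.float64(643.1)), (326, np.float64(624.8)), (161, np.float64(633.9))]
0.03 [(458, np.float64(645.4)), (331, np.float64(627.1)), (142, np.float64(633.3))]
0.033 [(483, np.float64(647.9)), (338, np.float64(629.4)), (125, np.float64(632.3))]
 t 51.08 tcp [0.7361 0.0296 0.2201] F [ 0.1 -0.2 -0.1]
```

The top view is blocked by the arm, so I swing it to its start posture and look straight down.

Run:
```python
from p import *
goto_joints([1.016,.494,1.345,0,1.302,-.096])
t,dt=camera("top");w=cloud(camera_params("top"),dt);r=w[...,:2]-O;A,Bb,z=r@UX,r@UY,w[...,2]+.0007
for lo in np.arange(.009,.039,.003):
    print(round(lo,3),[(int(m.sum()),np.round(np.median(z[m])*1e3,1)) if (m:=(A>=lo)&(A<lo+.003)&(abs(Bb-q)<.009)&(z<.1)).sum() else None for q in(-.025,0,.025)])
pose("top",t,dt)
cv2.imwrite("pics/t9c.png",cv2.resize(t[180:270,215:335],(800,600),interpolation=cv2.INTER_CUBIC));st()
```

```text
0.009 [(14, np.float64(11.2)), (13, np.float64(12.8)), (14, np.float64(11.1))]
0.012 [(14, np.float64(11.8)), (15, np.float64(12.4)), (15, np.float64(11.4))]
0.015 [(14, np.float64(11.7)), (14, np.float64(12.5)), (13, np.float64(12.6))]
0.018 [(15, np.float64(11.6)), (14, np.float64(14.4)), (16, np.float64(11.8))]
0.021 [(13, np.float64(12.3)), (14, np.float64(15.7)), (13, np.float64(11.7))]
0.024 [(16, np.float64(12.4)), (15, np.float64(17.6)), (14, np.float64(11.6))]
0.027 [(13, np.float64(12.2)), (13, np.float64(17.5)), (15, np.float64(12.2))]
0.03 [(13, np.float64(58.0)), (15, np.float64(59.0)), (13, np.float64(58.4))]
0.033 [(15, np.float64(59.1)), (16, np.float64(58.4)), (15, np.float64(58.8))]
0.036 [(16, np.float64(57.9)), (16, np.float64(58.6)), (18, np.float64(57.8))]
lying: z [0.0567 0.0589 0.0609] [0.0645 0.0017] [0.0669 0.0698] 12.44 a-range [0.0317 0.0973]
 t 53.62 tcp [0.278  0.5604 0.2218] F [ 0.9 -0.2 -0.2]
```

View pics/t9c.png

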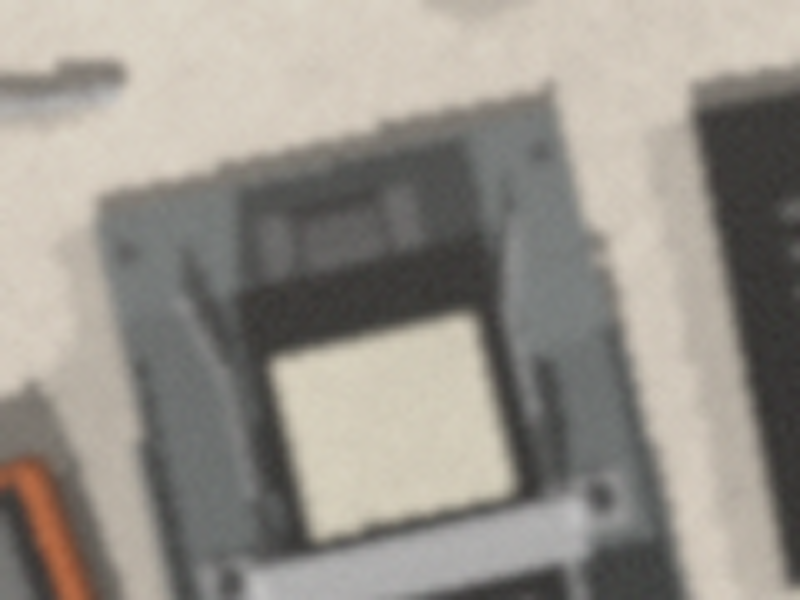

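The crop shows the foot at (365,270) just behind the catch at (340,225). The catch reads 17.6 mm high, so it is up about 5.6 mm. The battery lies under the strap at (420,540). Handing in.

```bash
python3 -c "
from rig import *
print(close_job())"
```

```text
the job is handed in; nothing more can be done
None
```

The battery is in the bay: it lies flat under the strap, against the contact springs, with the catch up behind its foot; the highest push I read was about 14 N, and I handed the job in at about 54 s with the arm clear.

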